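# Snap the spring clip onto the caster axle pin

## Task

Pick up the two-legged spring clip by its tab and push it sideways, mouth first and flat over the wheel's boss, onto the upright axle pin under the pin's head until it snaps fully home; the sprung nest under the wheel gives way, so keep pushing gently until you feel the snap, without running the nest onto its back stop. Then prove it by tugging the clip straight back until the nest has followed a good half centimetre past its rest position, with the clip staying on. Let go so the nest rests again, and leave the other things on the bench where they lie.

Things in the scene. Friction and masses are not known exactly. Their poses are not given: they have to be found in the camera images.
- clip: The spring clip, the only two-legged part: grey nylon tab with two 6 mm round steel wire legs, lying flat, 97 mm long, 34 mm wide at the mouth, about 44 g. Origin: on the underside, centre line, at the tab's front face where the legs begin. z up; x along the legs to the open mouth (roughly away from the robot at the start). Legs fill z = 0 to 6 mm. A nose between them ends at x = 32 mm and stops the pin.
- clip_tab (a point): Where to grip the clip: on its underside below the middle of the tab (clip x = -17 mm, y = 0); axes as the clip's. The tab is a block 24 mm wide (across clip y, the way to grip it), 20 mm high, from clip x = -34 to 0 mm.
- clip_seat (a point): Centre of the clip's seat for the pin, on its underside at clip x = 39.3 mm, y = 0; axes as the clip's. The seat is 14 mm wide inside. Seated means that this point is at the pin's axis, where the pin has 1 to 2 mm of play along x.
- clip_throat (a point): Middle of the narrow throat between the legs' inward bulges, on the underside at clip x = 47 mm; 7 mm wide inside. From here the legs flare to a mouth 22 mm wide inside at clip x = 60 mm. The legs are springs: about 7 to 12 N of push passes the bulge, then the force drops suddenly; pulling a seated clip off takes over 6 N. Gripped firmly, the clip does not slip in the fingers.
- pin_seat (a point): Foot of the steel axle pin: on its axis, at the top face of the wheel's steel boss, 54 mm above the bench. z up; x is the way the clip is pushed on (roughly away from the robot) and the nest slides back. Pin 13 mm diameter; boss a flat disc of 90 mm; the pin's head (23 mm diameter, 6 mm high) begins 14 mm above the boss. The legs go round the shank between boss and head. Moves with the nest.
- nest (a joint): Slide of the sprung nest that carries the wheel (m): 0 at rest, positive = pushed away along pin_seat's x, negative = pulled back. Spring 0.5 N per mm both ways, damped 70 N s/m. Back stop at +0.030, front stop at -0.012. It yields about 14 to 23 mm before the clip snaps over the pin and then springs back some 10 mm, so a clip brought only to the pin's measured place does not snap.
- hub: The caster wheel with boss and axle pin, lying flat on the nest: 124 mm diameter, 24 mm thick, its boss 4 mm higher. Origin: centre of its underside; axes as pin_seat's.
- spacer: Bystander: brass bearing spacer, a tube 28 mm diameter, 22 mm high, standing; origin at its underside.
- cover: Bystander: grey nylon brake lever cover, a solid rounded bar 103 x 34 x 18 mm; origin at its underside.
- socket: Bystander: steel socket, a tube 26 mm diameter, 36 mm high, standing; origin at its underside.
- hinge: Bystander: cream plastic footplate hinge, 78 x 56 x 20 mm; origin at its underside.
- bearing: Bystander: steel ball bearing, a ring 32 mm diameter, 10 mm high, lying flat; origin at its underside.
- driver: Bystander: screwdriver lying on the bench.
There are look-alikes about, which are no part of the job. What is shaped like the clip but orange or yellow is not meant.

How it is judged (in metres and radians):
On the way, in this order (a step that is already met when the one before it is completed fails the run):
1. the clip has snapped home round the pin (horizontal distance between clip_seat and pin_seat below 0.0035 m and z of clip_seat in the frame of pin_seat between -0.002 and 0.008 m and angle between the z axis of clip and the z axis of pin_seat, either way round below 0.25 rad), for 0.15 s.
2. the clip is tugged back so that the nest follows at least 3.5 mm past its rest, the clip staying on (value of joint nest below -0.0035 m and horizontal distance between clip_seat and pin_seat below 0.0035 m and contact force between clip and the fingers above 1 N), for 0.1 s.
At the end, for the whole second after the job is handed in: The clip sits flat round the axle pin between boss and head: its seat centre within 3.5 mm of the pin's axis, no more than 6 mm above the boss, tilted less than 0.2 rad; the nest is at rest within 3 mm of its zero, and the clip is released and still (horizontal distance between clip_seat and pin_seat below 0.0035 m and z of clip_seat in the frame of pin_seat between -0.002 and 0.006 m and angle between the z axis of clip and the z axis of pin_seat, either way round below 0.2 rad and value of joint nest between -0.003 and 0.003 m and linear speed of clip below 0.02 m/s); the robot touches nothing.
It fails at once if the clip is forced against the wheel or pin with more than 25 N (contact force between clip and hub above 25 N).
It fails at once if the nest is run onto its back stop (29 mm or more) (value of joint nest above 0.029 m).
It fails at once if a bystander is shifted by more than 30 mm (distance of any of spacer, cover, socket, hinge, bearing, driver from where it was at the start of the episode above 0.03 m).
It also fails if it takes over 50 s, if anything falls off the work surface, if the arm or the gripper's body presses on something with over 40 N, if the wrist force passes 120 N, or if a joint passes its speed limit or range.

## Robot

A 6-joint arm with a two-finger parallel gripper is mounted at the origin on the work surface. World frame = base frame: x ahead of the robot, y to its left, z up, the work surface at z = 0. Lengths are in mm, angles in degrees, forces in N, time in s.
With the tool pointing down it reaches from about 300 to 850 mm from the base axis. Payload 4.2 kg.
Tool frame: the origin (TCP) lies at the very end of the fingers, on their centre line; the grasp point (between the pads) lies 19 mm behind it (env.grasp_offset is the distance from the TCP to the grasp point, in mm); z points along the fingers, y is the line along which they close (so a half turn about z gives the same grasp; the last joint's range is limited). The gripper opens to 91 mm and grips with 3 to 60 N. Pads are 32 mm wide; open, the fingers measure 118 mm over their backs; the gripper's body (76 mm by 178 mm) begins 60 mm behind the grasp point.
Start: joints at [70.13, 18.312, 89.639, -0, 72.044, -1.146], TCP at [184.586, 544.584, 213.976] pointing down, gripper open.
Joint ranges: [-177.97, 177.97], [-48.28, 115.42], [12.27, 149.76], [-77.06, 257.06], [2.81, 150.46], [-146.56, 146.56]. Speed limits (degrees/s): [147.25, 147.25, 180, 180, 180, 180].

## Interface

Orientations are given as [roll, pitch, yaw] about the fixed x, y, z axes, in that order (R = Rz(yaw) Ry(pitch) Rx(roll)).
In Python, from workcell import env gives the robot as it stands. The module is installed in compiled form; this text tells all that it offers.
- The arm moves only by the tool send_rows, never from a script. Its argument "motion" is a list of rows, each an object of numbers: "tx", "ty", "tz": the shift along the tool's x, y, z in units of 500 mm (1.0 is 500 mm); "rx", "ry", "rz": the turn, a rotation vector about the tool's x, y, z in units of 30 degrees (1.0 is 30 degrees); "gripper": the closure, from -1 (fully open) to 1 (shut). In form: [{"tx": .., "ty": .., "tz": .., "rx": .., "ry": .., "rz": .., "gripper": ..}, ...]. A call has 1 to 12 rows; each row shifts and turns the commanded pose from where the row before left it, along the tool's axes as they then stand; what a row does not reach is not made up. A row lasts 1/8 s, in which the tool goes at most 62.5 mm and 10.7 degrees, less where a joint would pass 70% of its speed; a pose out of reach is approached as far as the arm can. A call with a number of a shift or a turn outside -1 to 1 is refused whole. A call with a gripper value outside its range is refused whole. The fingers move at their own pace and stop on an object; "grip_force" is the grip in N (left out, the last holds). Time passes only in rows, so rows that do not move let the fingers close. It gives the time, the measured TCP pose, the force, the opening and the grip force at its end, in the units of the state.
- env.state(): the state, without advancing time (a new reading comes with each control period).
- env.grab_frame(name): name is "side" or "top" or "wrist"; returns a dict with "frame" (480x640x3 uint8, red, green, blue), "vertical_fov" (degrees; the focal length in pixels is half the picture's height over the tangent of half this angle, whatever the lens; pixels are square), "cx", "cy" (the principal point, pixels), "rvec" (rotation vector, rad) and "tvec" (3), from world to camera coordinates, as OpenCV has them; the wrist camera has in their place "T_tool_cam" (4x4, takes a point from camera to tool coordinates, whose origin is the TCP and whose axes are the flange's). Camera axes: x right, y down, z forward; pixel columns grow to the right and rows downward; lengths in mm; the calibration is good to about 2 mm. A picture is of the moment at which its call begins: read the wrist's pose just before it. There is no depth.
- env.job_done(): hands the job in; it is judged then, once.
The state is a dict: "time_s": time; "qpos": joint angles; "qvel": joint speeds; "effort": joint torques, N m; "ee_pos": TCP position; "ee_rot": TCP orientation; "force": force on the tool from outside, world axes, zero at the start; "torque": the same for the moment, N m; "gripper_width": finger opening in mm; "gripper_force": force on a finger pad.
Only numpy, scipy, OpenCV 4.12 (cv2) and the standard library are available. Lean on these libraries where they do the work, as an engineer would, in place of code of your own. Each camera call takes 0.05 s, during which the arm holds its last target. There are 200 camera calls.

## Working session

There is one attempt and no reset: what is moved stays moved. The work goes in short steps, Python scripts to look and compute and a tool call to move; the robot and the scene stay as the last step left them, time stands still between calls to the robot, and variables do not carry over. Pictures are saved under pics/ and viewed, at most 10 in all, crops included, and the job is handed in when it is done.

Besides the shell and the picture viewer there is one more tool, called after ">>>" as a command line: name --argument value ..., lists and objects as JSON in quotes. send_rows: Moves the arm, as the interface text tells. Shifts and turns lie within -1 to 1; 1 stands for 500 mm of shift or 30 degrees of turn. Its arguments: {"type":"object","properties":{"motion":{"type":"array"},"grip_force":{"type":"number"}},"required":["motion"]}

```bash
mkdir -p pics; cat > h.py <<'E'
import numpy as np, cv2
from scipy.spatial.transform import Rotation as R
from workcell import env
def K(f):
    fl=240/np.tan(np.radians(f["vertical_fov"])/2); return np.array([[fl,0,f["cx"]],[0,fl,f["cy"]],[0,0,1]])
def grab(n):
    s=env.state(); f=env.grab_frame(n)
    if n=="wrist":
        T=np.eye(4); T[:3,:3]=R.from_euler('xyz',s["ee_rot"],degrees=True).as_matrix(); T[:3,3]=s["ee_pos"]
        M=T@np.array(f["T_tool_cam"])   # cam->world
        Rc=M[:3,:3]; c=M[:3,3]
    else:
        Rw=cv2.Rodrigues(np.array(f["rvec"],float))[0]; Rc=Rw.T; c=-Rw.T@np.array(f["tvec"],float).ravel()
    return f["frame"],K(f),Rc,c
def pix2w(K,Rc,c,uv,z):
    d=Rc@np.linalg.inv(K)@np.array([uv[0],uv[1],1.]); return c+d*(z-c[2])/d[2]
def w2pix(K,Rc,c,p):
    q=K@(Rc.T@(np.array(p,float)-c)); return q[:2]/q[2]
def save(n,im): cv2.imwrite("pics/"+n,im[:,:,::-1])
E
python3 - <<'E'
from h import *
import pickle
print(env.state())
d={}
for n in("top","side","wrist"):
    d[n]=grab(n); save(n+"0.png",d[n][0]); print(n,d[n][3].round(),d[n][2].round(2).tolist(),d[n][1][0,0])
pickle.dump(d,open("d0.pkl","wb"))
E
```

```text
{'time_s': 0.0, 'qpos': array([ 7.01305445e+01,  1.83521854e+01,  8.97077431e+01, -8.22553003e-04,
        7.20426953e+01, -1.14690952e+00]), 'qvel': array([-0.08262311,  0.02903784,  0.0040914 ,  0.0081231 , -0.03838583,
       -0.04542143]), 'effort': array([-4.06709423e-04, -4.12451828e+01, -2.31971276e+01,  7.24875228e-02,
        4.57013806e-02, -1.42106096e-04]), 'ee_pos': array([184.40629481, 544.08869235, 213.1057599 ]), 'ee_rot': array([-1.79897381e+02, -1.27224739e-03,  1.61277707e+02]), 'force': array([ 0.16661696, -1.13296538, -0.06983071]), 'torque': array([ 0.02150864, -0.02307452, -0.0105415 ]), 'gripper_force': 0.0, 'gripper_width': 91.24605141690832}
top [ 509.  -68. 1031.] [[-0.01, -1.0, 0.06], [-1.0, 0.01, 0.03], [-0.03, -0.06, -1.0]] 460.4519996205653
side [498. 601. 665.] [[-0.99, -0.09, 0.08], [-0.12, 0.67, -0.74], [0.01, -0.74, -0.67]] 515.5506517302491
wrist [105. 572. 383.] [[0.32, 0.9, 0.28], [0.95, -0.31, -0.1], [-0.0, 0.3, -0.96]] 401.6231233324337
```

View pics/top0.png

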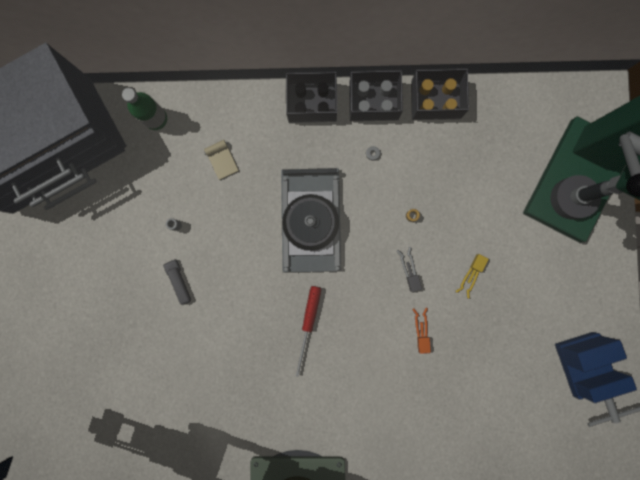

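View pics/side0.png

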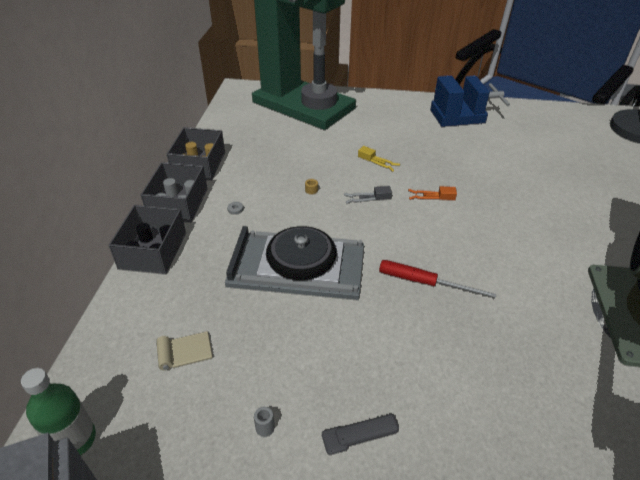

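Candidates for the clip are grey (411,272), yellow (475,272) and orange (423,332) in the top view. I choose the grey one. The hub and pin head are at about (309,220), and the driver lies at (310,330). Next is one close crop, plus positions.

```bash
python3 - <<'E'
from h import *
import pickle
d=pickle.load(open("d0.pkl","rb"))
f,k,Rc,c=d["top"]
for n,uv,z in(("tab",(415,284),20),("mouthL",(402,250),3),("mouthR",(409,249),3),("pinhead",(309,220),74)): print(n,pix2w(k,Rc,c,uv,z).round(1))
f2,k2,R2,c2=d["side"]
for n,uv,z in(("tab",(383,192),15),("mouth",(347,199),3),("pinhead",(301,239),74)): print(n,pix2w(k2,R2,c2,uv,z).round(1))
a=cv2.resize(f[235:305,370:450],(400,350),interpolation=cv2.INTER_CUBIC)
b=cv2.resize(f[165:275,270:350],(255,350),interpolation=cv2.INTER_CUBIC)
save("crop1.png",np.hstack([a,b]))
E
```

```text
tab [ 476.4 -261.    20. ]
mouthL [ 551.4 -237.3    3. ]
mouthR [ 553.4 -252.8    3. ]
pinhead [613.5 -33.8  74. ]
tab [ 476.5 -255.3   15. ]
mouth [ 549. -237.    3.]
pinhead [610.4 -28.3  74. ]
```

View pics/crop1.png

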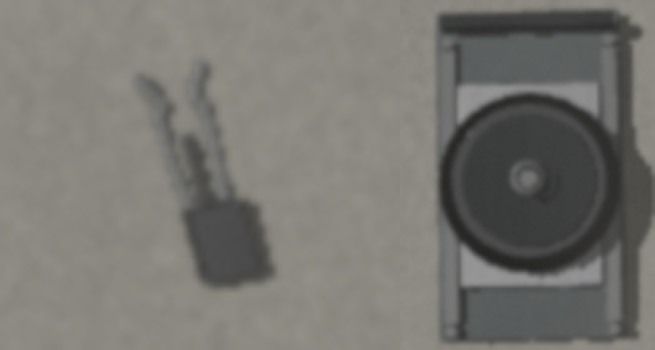

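```bash
cat >> h.py <<'E'
def rows(goal,yaw,n,grip=-1,start=None):
    """n equal rows from state (or start=(pos,rot deg)) to goal pos, tool down at yaw; prints rounded rows"""
    s=env.state(); p,e=start or (s["ee_pos"],s["ee_rot"])
    A=R.from_euler('xyz',e,degrees=True); p=np.array(p,float)
    G=R.from_euler('xyz',[180,0,yaw],degrees=True)
    rv=(A.inv()*G).as_rotvec()
    for i in range(n):
        q=p+(np.array(goal)-p)/(n-i)
        t=A.inv().apply(q-p)/500; r=np.degrees(rv)/n/30
        t=t.round(4); r=r.round(4)
        print('{"tx":%g,"ty":%g,"tz":%g,"rx":%g,"ry":%g,"rz":%g,"gripper":%g},'%(*t,*r,grip))
        p=p+A.apply(t*500); A=A*R.from_rotvec(np.radians(r*30))
    print("->",p.round(1),A.as_euler('xyz',degrees=True).round(2))
E
python3 - <<'E'
from h import *
rows([400,140,213],90,8); rows([470,-260,130],12,8,start=([400,140,213],[180,0,90]))
E
```

```text
{"tx":-0.0835,"ty":-0.0784,"tz":0.0002,"rx":-0.0003,"ry":0.0002,"rz":0.297,"gripper":-1},
{"tx":-0.0946,"ty":-0.0645,"tz":0.0002,"rx":-0.0003,"ry":0.0002,"rz":0.297,"gripper":-1},
{"tx":-0.1035,"ty":-0.0491,"tz":0.0001,"rx":-0.0003,"ry":0.0002,"rz":0.297,"gripper":-1},
{"tx":-0.1098,"ty":-0.0325,"tz":0.0001,"rx":-0.0003,"ry":0.0002,"rz":0.297,"gripper":-1},
{"tx":-0.1135,"ty":-0.0151,"tz":0.0001,"rx":-0.0003,"ry":0.0002,"rz":0.297,"gripper":-1},
{"tx":-0.1145,"ty":0.0027,"tz":0.0001,"rx":-0.0003,"ry":0.0002,"rz":0.297,"gripper":-1},
{"tx":-0.1127,"ty":0.0204,"tz":0.0001,"rx":-0.0003,"ry":0.0002,"rz":0.297,"gripper":-1},
{"tx":-0.1082,"ty":0.0375,"tz":0.0001,"rx":-0.0003,"ry":0.0002,"rz":0.297,"gripper":-1},
-> [400. 140. 213.] [180.  -0.  90.]
{"tx":-0.1,"ty":0.0175,"tz":0.0208,"rx":-0,"ry":-0,"rz":0.325,"gripper":-1},
{"tx":-0.0956,"ty":0.0342,"tz":0.0207,"rx":-0,"ry":-0,"rz":0.325,"gripper":-1},
{"tx":-0.0884,"ty":0.0499,"tz":0.0208,"rx":-0,"ry":-0,"rz":0.325,"gripper":-1},
{"tx":-0.0787,"ty":0.0641,"tz":0.0207,"rx":-0,"ry":-0,"rz":0.325,"gripper":-1},
{"tx":-0.0667,"ty":0.0765,"tz":0.0208,"rx":-0,"ry":-0,"rz":0.325,"gripper":-1},
{"tx":-0.0528,"ty":0.0867,"tz":0.0207,"rx":-0,"ry":-0,"rz":0.325,"gripper":-1},
{"tx":-0.0373,"ty":0.0944,"tz":0.0208,"rx":-0,"ry":-0,"rz":0.325,"gripper":-1},
{"tx":-0.0208,"ty":0.0994,"tz":0.0207,"rx":-0,"ry":-0,"rz":0.325,"gripper":-1},
-> [ 470. -260.  130.] [180.  -0.  12.]
```

>>> send_rows --motion '[{"tx":-0.0835,"ty":-0.0784,"tz":0,"rz":0.297,"gripper":-1},{"tx":-0.0946,"ty":-0.0645,"tz":0,"rz":0.297,"gripper":-1},{"tx":-0.1035,"ty":-0.0491,"tz":0,"rz":0.297,"gripper":-1},{"tx":-0.11,"ty":-0.0325,"tz":0,"rz":0.297,"gripper":-1},{"tx":-0.1135,"ty":-0.015,"tz":0,"rz":0.297,"gripper":-1},{"tx":-0.1145,"ty":0.0027,"tz":0,"rz":0.297,"gripper":-1},{"tx":-0.1127,"ty":0.0204,"tz":0,"rz":0.297,"gripper":-1},{"tx":-0.1082,"ty":0.0375,"tz":0,"rz":0.297,"gripper":-1},{"gripper":-1}]'

```text
invalid input at $.motion[0]: expected keys tx, ty, tz, rx, ry, rz, gripper
```

>>> send_rows --motion '[{"tx":-0.1,"ty":0.0175,"tz":0.0208,"rz":0.325,"gripper":-1},{"tx":-0.0956,"ty":0.0342,"tz":0.0207,"rz":0.325,"gripper":-1},{"tx":-0.0884,"ty":0.05,"tz":0.0208,"rz":0.325,"gripper":-1},{"tx":-0.0787,"ty":0.0641,"tz":0.0207,"rz":0.325,"gripper":-1},{"tx":-0.0667,"ty":0.0765,"tz":0.0208,"rz":0.325,"gripper":-1},{"tx":-0.0528,"ty":0.0867,"tz":0.0207,"rz":0.325,"gripper":-1},{"tx":-0.0373,"ty":0.0944,"tz":0.0208,"rz":0.325,"gripper":-1},{"tx":-0.0208,"ty":0.0994,"tz":0.0207,"rz":0.325,"gripper":-1},{"gripper":-1},{"gripper":-1}]'

```text
invalid input at $.motion[0]: expected keys tx, ty, tz, rx, ry, rz, gripper
```

```bash
python3 - <<'E'
from h import *
import pickle
w=grab("wrist"); pickle.dump(w,open("w1.pkl","wb")); save("w1.png",w[0]); s=env.state(); print(s["time_s"],s["ee_pos"],s["ee_rot"],s["force"])
E
```

```text
0.2 [184.48902588 544.30089571 213.43985319] [-1.79939133e+02 -6.88658671e-04  1.61274877e+02] [0.15485239 0.47564923 0.02293672]
```

View pics/w1.png

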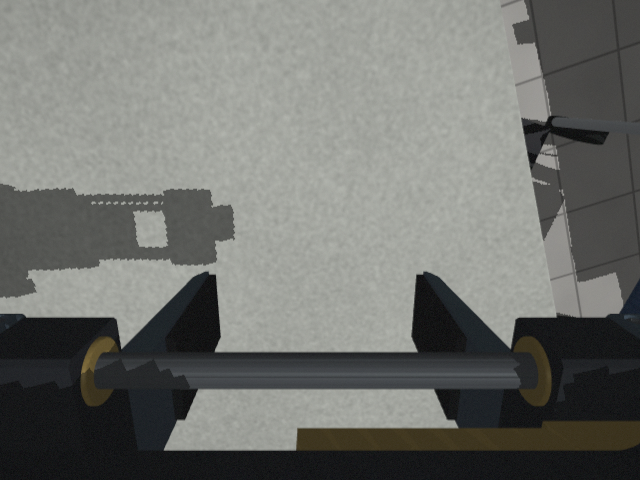

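The rows were refused because every key is required, so the arm has not moved. The picture shows only bare bench between the fingers, with the tips at rows of about 275.

>>> send_rows --motion '[{"tx":-0.0835,"ty":-0.0784,"tz":0,"rx":0,"ry":0,"rz":0.297,"gripper":-1},{"tx":-0.0946,"ty":-0.0645,"tz":0,"rx":0,"ry":0,"rz":0.297,"gripper":-1},{"tx":-0.1035,"ty":-0.0491,"tz":0,"rx":0,"ry":0,"rz":0.297,"gripper":-1},{"tx":-0.11,"ty":-0.0325,"tz":0,"rx":0,"ry":0,"rz":0.297,"gripper":-1},{"tx":-0.1135,"ty":-0.015,"tz":0,"rx":0,"ry":0,"rz":0.297,"gripper":-1},{"tx":-0.1145,"ty":0.0027,"tz":0,"rx":0,"ry":0,"rz":0.297,"gripper":-1},{"tx":-0.1127,"ty":0.0204,"tz":0,"rx":0,"ry":0,"rz":0.297,"gripper":-1},{"tx":-0.1082,"ty":0.0375,"tz":0,"rx":0,"ry":0,"rz":0.297,"gripper":-1}]'

```text
time_s: 1.2
ee_pos: [400.8, 138.6, 214.1]
ee_rot: [180.0, -0.0, 89.7]
force: [1.0, -0.4, 0.1]
gripper_width: 91.2
gripper_force: 0.0
```

>>> send_rows --motion '[{"tx":-0.1,"ty":0.0175,"tz":0.0208,"rx":0,"ry":0,"rz":0.325,"gripper":-1},{"tx":-0.0956,"ty":0.0342,"tz":0.0207,"rx":0,"ry":0,"rz":0.325,"gripper":-1},{"tx":-0.0884,"ty":0.05,"tz":0.0208,"rx":0,"ry":0,"rz":0.325,"gripper":-1},{"tx":-0.0787,"ty":0.0641,"tz":0.0207,"rx":0,"ry":0,"rz":0.325,"gripper":-1},{"tx":-0.0667,"ty":0.0765,"tz":0.0208,"rx":0,"ry":0,"rz":0.325,"gripper":-1},{"tx":-0.0528,"ty":0.0867,"tz":0.0207,"rx":0,"ry":0,"rz":0.325,"gripper":-1},{"tx":-0.0373,"ty":0.0944,"tz":0.0208,"rx":0,"ry":0,"rz":0.325,"gripper":-1},{"tx":-0.0208,"ty":0.0994,"tz":0.0207,"rx":0,"ry":0,"rz":0.325,"gripper":-1},{"tx":0,"ty":0,"tz":0,"rx":0,"ry":0,"rz":0,"gripper":-1},{"tx":0,"ty":0,"tz":0,"rx":0,"ry":0,"rz":0,"gripper":-1}]'

```text
time_s: 2.45
ee_pos: [469.7, -259.1, 130.6]
ee_rot: [-179.9, 0.0, 12.0]
force: [-0.1, 0.5, -0.0]
gripper_width: 91.1
gripper_force: 0.0
```

```bash
python3 - <<'E'
from h import *
import pickle
w=grab("wrist"); pickle.dump(w,open("w1.pkl","wb")); save("w2.png",w[0]); s=env.state(); print(s["time_s"],s["ee_pos"],s["ee_rot"],s["force"],s["qpos"])
E
```

```text
2.5 [ 469.88208318 -258.65329516  130.91010932] [-1.79943624e+02  2.03258426e-02  1.20695953e+01] [ 0.57270025 -0.58841302  1.37731229] [-3.00773830e+01  1.87774464e+01  1.01834005e+02  3.27011015e-02
  5.94414534e+01  4.78363929e+01]
```

View pics/w2.png

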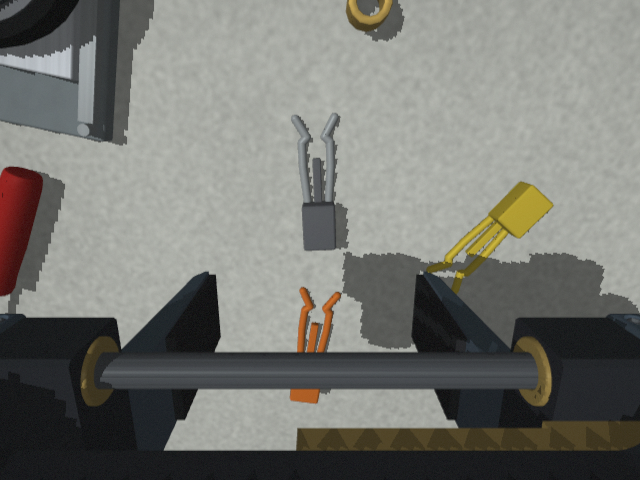

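The grey clip has its tab over (303–336, 204–250), mouth tips at (296,117) and (336,116), and nose tip at (317,158). The orange clip (310,345) and yellow clip (500,225) are clear of the fingers.

```bash
python3 - <<'E'
from h import *
import pickle
f,k,Rc,c=pickle.load(open("w1.pkl","rb"))
print(c.round(1),Rc[:,2].round(3))
P=lambda uv,z:pix2w(k,Rc,c,uv,z)[:2].round(1)
g=f[195:260,290:350].mean(2); m=(g<95).astype(np.uint8)
print((m[::4,::2]).tolist().__str__().replace(', ','').replace('][','\n'))
print("frontTop",P((302.5,203.5),20),P((335,203.5),20),"rearTop",P((305,250),20),P((336,249),20),"rearBot",P((305,250),0))
print("mouth",P((295,117),3),P((337,116),3),"nose",P((317,158),3),"legroots",P((307,203),3),P((332,203),3))
E
```

```text
[ 552.4 -241.3  299.9] [-0.29  -0.06  -0.955]
[[000000000010011111000110000000
000000000011011111000110000000
000000011111111111111100100000
000000111111111111111111111000
000000011111111111111111111110
000000011111111111111111111100
000000011111111111111111011010
000000011111111111111111111110
000000011111111111111111111100
000000011111111111111111111110
000000011111111111111111111110
000000011111111111111111111100
000000011111111111111111111110
000000001111111111111111110010
000000000000000000000000000000
000000000000000000000000000011
000000000000000000000000000011]]
frontTop [ 493.4 -243.8] [ 498.1 -266.3] rearTop [ 459.7 -252.4] [ 465.2 -274.5] rearBot [ 453.1 -253.2]
mouth [ 549.5 -226.5] [ 556.3 -255.3] nose [ 524.9 -247.6] legroots [ 490.8 -247.2] [ 494.7 -265.5]
```

```bash
python3 - <<'E'
from h import *
rows([479,-259.3,40],14,4); rows([479,-259.3,3],14,4,start=([479,-259.3,40],[180,0,14]))
E
```

```text
{"tx":0.0044,"ty":0.0013,"tz":0.0455,"rx":-0.0005,"ry":0.0002,"rz":-0.0161,"gripper":-1},
{"tx":0.0044,"ty":0.0013,"tz":0.0454,"rx":-0.0005,"ry":0.0002,"rz":-0.0161,"gripper":-1},
{"tx":0.0044,"ty":0.0014,"tz":0.0455,"rx":-0.0005,"ry":0.0002,"rz":-0.0161,"gripper":-1},
{"tx":0.0043,"ty":0.0014,"tz":0.0454,"rx":-0.0005,"ry":0.0002,"rz":-0.0161,"gripper":-1},
-> [ 479.  -259.3   40. ] [180.  -0.  14.]
{"tx":0,"ty":-0,"tz":0.0185,"rx":0,"ry":0,"rz":0,"gripper":-1},
{"tx":0,"ty":-0,"tz":0.0185,"rx":0,"ry":0,"rz":0,"gripper":-1},
{"tx":0,"ty":-0,"tz":0.0185,"rx":0,"ry":0,"rz":0,"gripper":-1},
{"tx":0,"ty":-0,"tz":0.0185,"rx":0,"ry":0,"rz":0,"gripper":-1},
-> [ 479.  -259.3    3. ] [180.   0.  14.]
```

>>> send_rows --motion '[{"tx":0.0044,"ty":0.0013,"tz":0.0455,"rx":0,"ry":0,"rz":-0.0161,"gripper":-1},{"tx":0.0044,"ty":0.0013,"tz":0.0455,"rx":0,"ry":0,"rz":-0.0161,"gripper":-1},{"tx":0.0044,"ty":0.0014,"tz":0.0455,"rx":0,"ry":0,"rz":-0.0161,"gripper":-1},{"tx":0.0043,"ty":0.0014,"tz":0.0454,"rx":0,"ry":0,"rz":-0.0161,"gripper":-1},{"tx":0,"ty":0,"tz":0.0185,"rx":0,"ry":0,"rz":0,"gripper":-1},{"tx":0,"ty":0,"tz":0.0185,"rx":0,"ry":0,"rz":0,"gripper":-1},{"tx":0,"ty":0,"tz":0.0185,"rx":0,"ry":0,"rz":0,"gripper":-1},{"tx":0,"ty":0,"tz":0.0185,"rx":0,"ry":0,"rz":0,"gripper":-1},{"tx":0,"ty":0,"tz":0,"rx":0,"ry":0,"rz":0,"gripper":-1},{"tx":0,"ty":0,"tz":0,"rx":0,"ry":0,"rz":0,"gripper":-1}]'

```text
time_s: 3.75
ee_pos: [479.5, -260.6, 3.1]
ee_rot: [180.0, -0.0, 13.9]
force: [0.6, 0.0, -0.9]
gripper_width: 91.3
gripper_force: 0.0
```

>>> send_rows --motion '[{"tx":0,"ty":0,"tz":0,"rx":0,"ry":0,"rz":0,"gripper":1},{"tx":0,"ty":0,"tz":0,"rx":0,"ry":0,"rz":0,"gripper":1},{"tx":0,"ty":0,"tz":0,"rx":0,"ry":0,"rz":0,"gripper":1},{"tx":0,"ty":0,"tz":0,"rx":0,"ry":0,"rz":0,"gripper":1},{"tx":0,"ty":0,"tz":0,"rx":0,"ry":0,"rz":0,"gripper":1},{"tx":0,"ty":0,"tz":0,"rx":0,"ry":0,"rz":0,"gripper":1},{"tx":0,"ty":0,"tz":0,"rx":0,"ry":0,"rz":0,"gripper":1},{"tx":0,"ty":0,"tz":0,"rx":0,"ry":0,"rz":0,"gripper":1}]' --grip_force 40

```text
time_s: 4.75
ee_pos: [479.3, -260.4, 3.0]
ee_rot: [-180.0, -0.0, 13.9]
force: [-0.3, -0.7, -0.1]
gripper_width: 23.4
gripper_force: 40.0
```

```bash
python3 - <<'E'
from h import *
import pickle
f,k,Rc,c=pickle.load(open("d0.pkl","rb"))["top"]
for a,b in(((281.5,172),(283,271)),((341,172),(341,271))):
    A,B=[pix2w(k,Rc,c,u,15)[:2] for u in(a,b)]; print(A.round(1),B.round(1),np.degrees(np.arctan2(*(A-B)[::-1])).round(2))
rows([480,-259.3,133],14,3,1,start=([479.3,-260,3],[180,0,14])); rows([500,-32,133],0,6,1,start=([480,-259.3,133],[180,0,14]))
E
```

```text
[728.6  28.7] [507.6  26.9] 0.47
[ 726.3 -104.1] [ 506.3 -101. ] -0.82
{"tx":0.0006,"ty":-0.0003,"tz":-0.0867,"rx":0,"ry":0,"rz":0,"gripper":1},
{"tx":0.0005,"ty":-0.0004,"tz":-0.0867,"rx":0,"ry":0,"rz":0,"gripper":1},
{"tx":0.0006,"ty":-0.0003,"tz":-0.0866,"rx":0,"ry":0,"rz":0,"gripper":1},
-> [ 480.  -259.3  133. ] [180.   0.  14.]
{"tx":0.0248,"ty":-0.0719,"tz":-0,"rx":0,"ry":-0,"rz":0.0778,"gripper":1},
{"tx":0.0218,"ty":-0.0729,"tz":-0,"rx":0,"ry":-0,"rz":0.0778,"gripper":1},
{"tx":0.0189,"ty":-0.0737,"tz":-0,"rx":0,"ry":-0,"rz":0.0778,"gripper":1},
{"tx":0.0159,"ty":-0.0744,"tz":-0,"rx":0,"ry":-0,"rz":0.0778,"gripper":1},
{"tx":0.0128,"ty":-0.0749,"tz":-0,"rx":0,"ry":-0,"rz":0.0778,"gripper":1},
{"tx":0.0097,"ty":-0.0754,"tz":-0,"rx":0,"ry":-0,"rz":0.0778,"gripper":1},
-> [500. -32. 133.] [180.   0.  -0.]
```

>>> send_rows --motion '[{"tx":0.0006,"ty":0,"tz":-0.0867,"rx":0,"ry":0,"rz":0,"gripper":1},{"tx":0.0006,"ty":0,"tz":-0.0867,"rx":0,"ry":0,"rz":0,"gripper":1},{"tx":0.0006,"ty":0,"tz":-0.0866,"rx":0,"ry":0,"rz":0,"gripper":1},{"tx":0.0248,"ty":-0.0719,"tz":0,"rx":0,"ry":0,"rz":0.0778,"gripper":1},{"tx":0.0218,"ty":-0.0729,"tz":0,"rx":0,"ry":0,"rz":0.0778,"gripper":1},{"tx":0.0189,"ty":-0.0737,"tz":0,"rx":0,"ry":0,"rz":0.0778,"gripper":1},{"tx":0.0159,"ty":-0.0744,"tz":0,"rx":0,"ry":0,"rz":0.0778,"gripper":1},{"tx":0.0128,"ty":-0.075,"tz":0,"rx":0,"ry":0,"rz":0.0778,"gripper":1},{"tx":0.0097,"ty":-0.0754,"tz":0,"rx":0,"ry":0,"rz":0.0778,"gripper":1},{"tx":0,"ty":0,"tz":0,"rx":0,"ry":0,"rz":0,"gripper":1},{"tx":0,"ty":0,"tz":0,"rx":0,"ry":0,"rz":0,"gripper":1},{"tx":0,"ty":0,"tz":0,"rx":0,"ry":0,"rz":0,"gripper":1}]'

```text
time_s: 6.25
ee_pos: [500.4, -33.8, 132.9]
ee_rot: [180.0, 0.0, -0.1]
force: [0.1, 0.5, -0.4]
gripper_width: 23.5
gripper_force: 40.0
```

```bash
python3 - <<'E'
from h import *
import pickle
w=grab("wrist"); pickle.dump(w,open("w3.pkl","wb")); save("w3.png",w[0]); s=env.state(); print(s["time_s"],s["ee_pos"],s["ee_rot"],s["force"],s["gripper_width"])
E
```

```text
6.3 [500.39939811 -33.78396993 132.90908705] [ 1.79996204e+02  1.04007025e-02 -1.51384633e-01] [-0.62003505  0.17745089 -0.69712355] 24.071366805617625
```

View pics/w3.png

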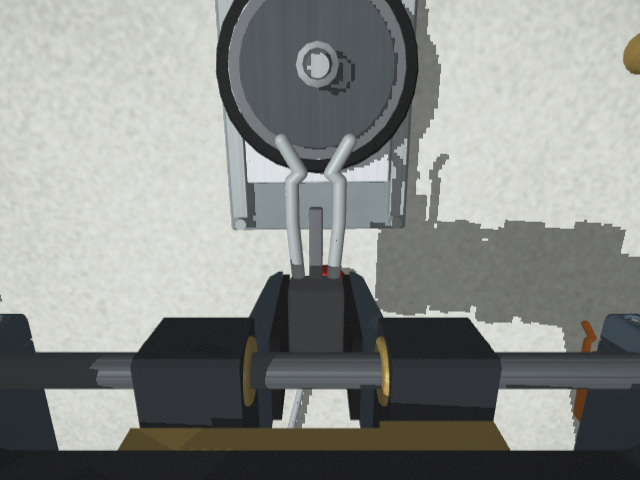

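The clip is held straight. The pin head's centre is at (318,64), the throat bulges are at about (301,176) and (331,176), the mouth tips are at (281,138) and (350,138), and the nest's front edge is at row ~227.

```bash
python3 - <<'E'
from h import *
import pickle
f,k,Rc,c=pickle.load(open("w3.pkl","rb"))
P=lambda uv,z:pix2w(k,Rc,c,uv,z)[:2].round(1)
g=cv2.cvtColor(f[25:105,275:360],cv2.COLOR_RGB2GRAY); h=cv2.HoughCircles(cv2.resize(g,None,fx=4,fy=4,interpolation=cv2.INTER_CUBIC),cv2.HOUGH_GRADIENT,1.5,200,param1=120,param2=20,minRadius=60,maxRadius=110)
h=h[0][0]/4; u=(h[0]+275,h[1]+25); print("head",u,h[2],P(u,74),"r mm",h[2]*(c[2]-74)/k[0,0], "eye",P((318,64),74))
zc=132.9
print("throat",P((301,176),zc+3),P((331,176),zc+3),"mouth",P((281,138),zc),P((350,138),zc),"nose",P((315.5,208),zc),"tabfront",P((290,278),zc+17),P((342,278),zc+17))
# wheel circle fit: outer tyre edge
print("wheel edges", P((217,60),44),P((417,60),44))
print("nest L",P((216,5),15),P((232,227),15),"R",P((424,5),15),P((404,227),15))
E
```

```text
head (np.float32(319.0625), np.float32(63.8125)) 16.6125 [611.7 -35.3] r mm 9.442064979747805 eye [611.6 -34.8]
throat [561.8 -27.3] [561.8 -39.7] mouth [576.9 -19.3] [576.8 -47.5] nose [547.6 -33.2] tabfront [522.2 -22.7] [522.2 -44. ]
wheel edges [617.5  24.7] [617.1 -93.4]
nest L [653.1  29.4] [507.7  28.8] R [ 652.6 -102.3] [507.2 -98.5]
```

>>> send_rows --motion '[{"tx":0,"ty":0.0012,"tz":0.04,"rx":0,"ry":0,"rz":0,"gripper":1},{"tx":0,"ty":0.0012,"tz":0.04,"rx":0,"ry":0,"rz":0,"gripper":1},{"tx":0,"ty":0,"tz":0.04,"rx":0,"ry":0,"rz":0,"gripper":1},{"tx":0,"ty":0,"tz":0.024,"rx":0,"ry":0,"rz":0,"gripper":1},{"tx":0.01,"ty":0,"tz":0,"rx":0,"ry":0,"rz":0,"gripper":1},{"tx":0.01,"ty":0,"tz":0,"rx":0,"ry":0,"rz":0,"gripper":1},{"tx":0.01,"ty":0,"tz":0,"rx":0,"ry":0,"rz":0,"gripper":1},{"tx":0,"ty":0,"tz":0,"rx":0,"ry":0,"rz":0,"gripper":1},{"tx":0,"ty":0,"tz":0,"rx":0,"ry":0,"rz":0,"gripper":1}]'

```text
time_s: 7.42
ee_pos: [515.5, -34.0, 61.1]
ee_rot: [-180.0, -0.0, -0.1]
force: [-0.3, 0.6, -0.5]
gripper_width: 23.5
gripper_force: 40.0
```

```bash
python3 - <<'E'
from h import *
import pickle
w=grab("wrist"); s=env.state(); print(s["time_s"],s["ee_pos"],s["ee_rot"],s["force"])
t=grab("side")
a=cv2.resize(w[0][40:290,200:440],(576,600),interpolation=cv2.INTER_CUBIC)
b=cv2.resize(t[0][215:305,270:350],(224,252),interpolation=cv2.INTER_CUBIC)
save("w4.png",np.hstack([a,np.vstack([b,np.zeros((348,224,3),np.uint8)])])); pickle.dump((w,t),open("w4.pkl","wb"))
E
```

```text
7.475 [515.35967403 -34.01537035  61.09113803] [-1.79995296e+02  2.93255921e-03 -6.98751704e-02] [-0.43002551 -0.0613833  -1.12792572]
```

View pics/w4.png

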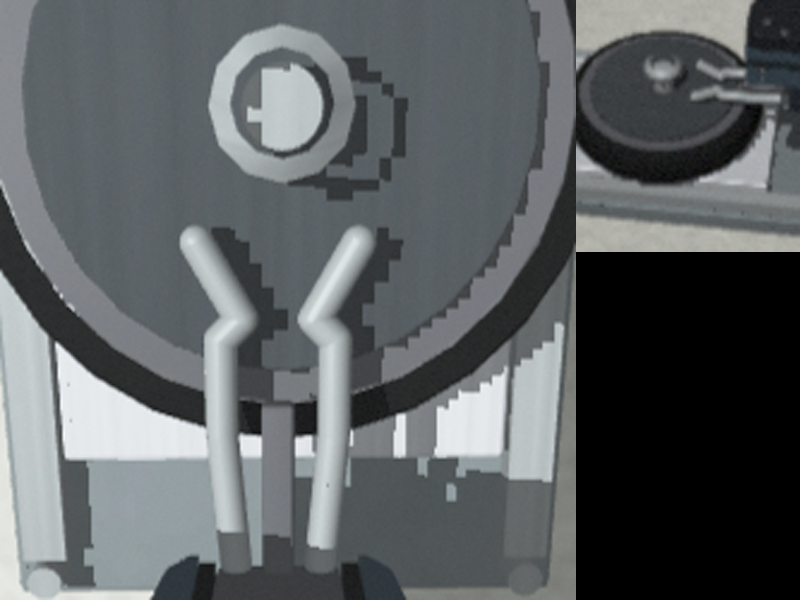

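Next to the pin head at (281,103), the mouth centre in the crop is at (277,240), so a further ~0.7 mm to the right is needed. The legs sit at a height between the boss and the head.

>>> send_rows --motion '[{"tx":0.01,"ty":0.0014,"tz":0,"rx":0,"ry":0,"rz":0,"gripper":1},{"tx":0.01,"ty":0,"tz":0,"rx":0,"ry":0,"rz":0,"gripper":1},{"tx":0.01,"ty":0,"tz":0,"rx":0,"ry":0,"rz":0,"gripper":1},{"tx":0.01,"ty":0,"tz":0,"rx":0,"ry":0,"rz":0,"gripper":1},{"tx":0.01,"ty":0,"tz":0,"rx":0,"ry":0,"rz":0,"gripper":1},{"tx":0,"ty":0,"tz":0,"rx":0,"ry":0,"rz":0,"gripper":1},{"tx":0,"ty":0,"tz":0,"rx":0,"ry":0,"rz":0,"gripper":1}]'

```text
time_s: 8.4
ee_pos: [540.3, -34.8, 60.9]
ee_rot: [-180.0, 0.0, -0.1]
force: [0.4, -1.1, -0.3]
gripper_width: 23.8
gripper_force: 40.0
```

>>> send_rows --motion '[{"tx":0.005,"ty":0,"tz":0,"rx":0,"ry":0,"rz":0,"gripper":1},{"tx":0.005,"ty":0,"tz":0,"rx":0,"ry":0,"rz":0,"gripper":1},{"tx":0.005,"ty":0,"tz":0,"rx":0,"ry":0,"rz":0,"gripper":1},{"tx":0.005,"ty":0,"tz":0,"rx":0,"ry":0,"rz":0,"gripper":1},{"tx":0,"ty":0,"tz":0,"rx":0,"ry":0,"rz":0,"gripper":1},{"tx":0,"ty":0,"tz":0,"rx":0,"ry":0,"rz":0,"gripper":1}]'

```text
time_s: 9.15
ee_pos: [549.9, -34.7, 60.6]
ee_rot: [-180.0, 0.1, -0.1]
force: [-3.3, 0.8, -1.2]
gripper_width: 23.9
gripper_force: 40.0
```

>>> send_rows --motion '[{"tx":0.004,"ty":0,"tz":0,"rx":0,"ry":0,"rz":0,"gripper":1},{"tx":0.004,"ty":0,"tz":0,"rx":0,"ry":0,"rz":0,"gripper":1},{"tx":0.004,"ty":0,"tz":0,"rx":0,"ry":0,"rz":0,"gripper":1},{"tx":0,"ty":0,"tz":0,"rx":0,"ry":0,"rz":0,"gripper":1},{"tx":0,"ty":0,"tz":0,"rx":0,"ry":0,"rz":0,"gripper":1}]'

```text
time_s: 9.78
ee_pos: [555.2, -34.8, 60.6]
ee_rot: [-180.0, 0.2, -0.1]
force: [-4.9, 0.1, -0.1]
gripper_width: 23.6
gripper_force: 40.0
```

>>> send_rows --motion '[{"tx":0.004,"ty":0,"tz":0,"rx":0,"ry":0,"rz":0,"gripper":1},{"tx":0.004,"ty":0,"tz":0,"rx":0,"ry":0,"rz":0,"gripper":1},{"tx":0,"ty":0,"tz":0,"rx":0,"ry":0,"rz":0,"gripper":1},{"tx":0,"ty":0,"tz":0,"rx":0,"ry":0,"rz":0,"gripper":1}]'

```text
time_s: 10.28
ee_pos: [558.3, -34.8, 60.4]
ee_rot: [-180.0, 0.3, -0.1]
force: [-8.2, 0.6, -0.8]
gripper_width: 23.6
gripper_force: 40.0
```

>>> send_rows --motion '[{"tx":0.003,"ty":0,"tz":0,"rx":0,"ry":0,"rz":0,"gripper":1},{"tx":0.003,"ty":0,"tz":0,"rx":0,"ry":0,"rz":0,"gripper":1},{"tx":0,"ty":0,"tz":0,"rx":0,"ry":0,"rz":0,"gripper":1},{"tx":0,"ty":0,"tz":0,"rx":0,"ry":0,"rz":0,"gripper":1}]'

```text
time_s: 10.78
ee_pos: [560.7, -34.8, 60.1]
ee_rot: [-180.0, 0.4, -0.1]
force: [-7.2, -0.6, -1.0]
gripper_width: 23.2
gripper_force: 40.0
```

>>> send_rows --motion '[{"tx":0.002,"ty":0,"tz":0,"rx":0,"ry":0,"rz":0,"gripper":1},{"tx":0.002,"ty":0,"tz":0,"rx":0,"ry":0,"rz":0,"gripper":1},{"tx":0,"ty":0,"tz":0,"rx":0,"ry":0,"rz":0,"gripper":1},{"tx":0,"ty":0,"tz":0,"rx":0,"ry":0,"rz":0,"gripper":1}]'

```text
time_s: 11.28
ee_pos: [562.3, -34.8, 60.0]
ee_rot: [-180.0, 0.4, -0.1]
force: [-9.4, 0.3, -0.6]
gripper_width: 23.7
gripper_force: 40.0
```

>>> send_rows --motion '[{"tx":0.002,"ty":0,"tz":0,"rx":0,"ry":0,"rz":0,"gripper":1},{"tx":0.002,"ty":0,"tz":0,"rx":0,"ry":0,"rz":0,"gripper":1},{"tx":0,"ty":0,"tz":0,"rx":0,"ry":0,"rz":0,"gripper":1},{"tx":0,"ty":0,"tz":0,"rx":0,"ry":0,"rz":0,"gripper":1}]'

```text
time_s: 11.78
ee_pos: [567.6, -35.0, 61.3]
ee_rot: [180.0, -0.0, -0.1]
force: [-4.2, -0.1, 1.4]
gripper_width: 23.5
gripper_force: 40.0
```

>>> send_rows --motion '[{"tx":0.002,"ty":0,"tz":0,"rx":0,"ry":0,"rz":0,"gripper":1},{"tx":0.002,"ty":0,"tz":0,"rx":0,"ry":0,"rz":0,"gripper":1},{"tx":0,"ty":0,"tz":0,"rx":0,"ry":0,"rz":0,"gripper":1},{"tx":0,"ty":0,"tz":0,"rx":0,"ry":0,"rz":0,"gripper":1}]'

```text
time_s: 12.28
ee_pos: [569.0, -34.9, 61.0]
ee_rot: [180.0, 0.1, -0.1]
force: [-4.4, 0.3, 0.7]
gripper_width: 23.5
gripper_force: 40.0
```

The push force fell from 9.4 N to 4.2 N, which is the snap. Now the tug.

>>> send_rows --motion '[{"tx":-0.004,"ty":0,"tz":0,"rx":0,"ry":0,"rz":0,"gripper":1},{"tx":-0.004,"ty":0,"tz":0,"rx":0,"ry":0,"rz":0,"gripper":1},{"tx":-0.004,"ty":0,"tz":0,"rx":0,"ry":0,"rz":0,"gripper":1},{"tx":-0.004,"ty":0,"tz":0,"rx":0,"ry":0,"rz":0,"gripper":1},{"tx":-0.004,"ty":0,"tz":0,"rx":0,"ry":0,"rz":0,"gripper":1},{"tx":-0.004,"ty":0,"tz":0,"rx":0,"ry":0,"rz":0,"gripper":1},{"tx":0,"ty":0,"tz":0,"rx":0,"ry":0,"rz":0,"gripper":1},{"tx":0,"ty":0,"tz":0,"rx":0,"ry":0,"rz":0,"gripper":1}]'

```text
time_s: 13.28
ee_pos: [557.8, -34.8, 61.1]
ee_rot: [-180.0, -0.0, -0.1]
force: [0.7, -0.6, 0.1]
gripper_width: 23.5
gripper_force: 40.0
```

>>> send_rows --motion '[{"tx":-0.003,"ty":0,"tz":0,"rx":0,"ry":0,"rz":0,"gripper":1},{"tx":-0.003,"ty":0,"tz":0,"rx":0,"ry":0,"rz":0,"gripper":1},{"tx":0,"ty":0,"tz":0,"rx":0,"ry":0,"rz":0,"gripper":1},{"tx":0,"ty":0,"tz":0,"rx":0,"ry":0,"rz":0,"gripper":1},{"tx":0,"ty":0,"tz":0,"rx":0,"ry":0,"rz":0,"gripper":1}]'

```text
time_s: 13.9
ee_pos: [554.7, -34.8, 61.1]
ee_rot: [-180.0, -0.0, -0.1]
force: [1.1, 0.6, 0.8]
gripper_width: 24.0
gripper_force: 40.0
```

>>> send_rows --motion '[{"tx":-0.003,"ty":0,"tz":0,"rx":0,"ry":0,"rz":0,"gripper":1},{"tx":-0.003,"ty":0,"tz":0,"rx":0,"ry":0,"rz":0,"gripper":1},{"tx":0,"ty":0,"tz":0,"rx":0,"ry":0,"rz":0,"gripper":1},{"tx":0,"ty":0,"tz":0,"rx":0,"ry":0,"rz":0,"gripper":1},{"tx":0,"ty":0,"tz":0,"rx":0,"ry":0,"rz":0,"gripper":1}]'

```text
time_s: 14.52
ee_pos: [551.7, -34.8, 61.1]
ee_rot: [-180.0, -0.0, -0.1]
force: [3.3, 0.9, 0.1]
gripper_width: 23.5
gripper_force: 40.0
```

```bash
python3 - <<'E'
from h import *
import pickle
F=[]
for i in range(6):
    w=grab("wrist"); s=env.state(); F.append(s["force"])
print(s["time_s"],s["ee_pos"],np.mean(F,0).round(2),np.std(F,0).round(2))
save("w5.png",cv2.resize(w[0][40:290,180:460],(560,500),interpolation=cv2.INTER_CUBIC)); pickle.dump(w,open("w5.pkl","wb"))
E
```

```text
14.825 [551.62737914 -34.84230268  61.0394986 ] [ 2.46  0.48 -0.  ] [0.24 0.5  0.44]
```

View pics/w5.png

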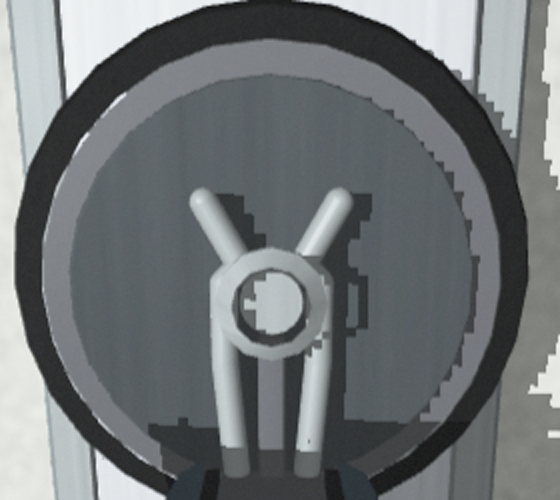

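The clip sits round the pin, with the head at (273,303) between the legs and the mouth tips beyond it. The pull is about 2.5 N, so the nest is at about -5 mm. I'll tug a bit more, then return to rest, lower and release.

>>> send_rows --motion '[{"tx":-0.003,"ty":0,"tz":0,"rx":0,"ry":0,"rz":0,"gripper":1},{"tx":0,"ty":0,"tz":0,"rx":0,"ry":0,"rz":0,"gripper":1},{"tx":0,"ty":0,"tz":0,"rx":0,"ry":0,"rz":0,"gripper":1},{"tx":0,"ty":0,"tz":0,"rx":0,"ry":0,"rz":0,"gripper":1},{"tx":0,"ty":0,"tz":0,"rx":0,"ry":0,"rz":0,"gripper":1}]'

```text
time_s: 15.45
ee_pos: [550.1, -34.8, 61.0]
ee_rot: [-180.0, -0.0, -0.1]
force: [3.7, 0.4, -0.8]
gripper_width: 23.9
gripper_force: 40.0
```

>>> send_rows --motion '[{"tx":0.004,"ty":0,"tz":0,"rx":0,"ry":0,"rz":0,"gripper":1},{"tx":0.004,"ty":0,"tz":0,"rx":0,"ry":0,"rz":0,"gripper":1},{"tx":0.004,"ty":0,"tz":0,"rx":0,"ry":0,"rz":0,"gripper":1},{"tx":0.0024,"ty":0,"tz":0,"rx":0,"ry":0,"rz":0,"gripper":1},{"tx":0,"ty":0,"tz":0.002,"rx":0,"ry":0,"rz":0,"gripper":1},{"tx":0,"ty":0,"tz":0.002,"rx":0,"ry":0,"rz":0,"gripper":1},{"tx":0,"ty":0,"tz":0.002,"rx":0,"ry":0,"rz":0,"gripper":1},{"tx":0,"ty":0,"tz":0,"rx":0,"ry":0,"rz":0,"gripper":1},{"tx":0,"ty":0,"tz":0,"rx":0,"ry":0,"rz":0,"gripper":1}]'

```text
time_s: 16.58
ee_pos: [557.2, -34.8, 58.0]
ee_rot: [-180.0, 0.0, -0.1]
force: [-0.2, -0.9, -0.9]
gripper_width: 23.7
gripper_force: 40.0
```

Force is back to about zero, so I'll open and retreat straight up.

>>> send_rows --motion '[{"tx":0,"ty":0,"tz":0,"rx":0,"ry":0,"rz":0,"gripper":-0.3},{"tx":0,"ty":0,"tz":0,"rx":0,"ry":0,"rz":0,"gripper":-0.3},{"tx":0,"ty":0,"tz":0,"rx":0,"ry":0,"rz":0,"gripper":-0.3},{"tx":0,"ty":0,"tz":0,"rx":0,"ry":0,"rz":0,"gripper":-0.3},{"tx":0,"ty":0,"tz":-0.02,"rx":0,"ry":0,"rz":0,"gripper":-0.3},{"tx":0,"ty":0,"tz":-0.06,"rx":0,"ry":0,"rz":0,"gripper":-0.3},{"tx":0,"ty":0,"tz":-0.06,"rx":0,"ry":0,"rz":0,"gripper":-0.3},{"tx":-0.06,"ty":0,"tz":-0.04,"rx":0,"ry":0,"rz":0,"gripper":-0.3},{"tx":-0.06,"ty":0,"tz":0,"rx":0,"ry":0,"rz":0,"gripper":-0.3},{"tx":0,"ty":0,"tz":0,"rx":0,"ry":0,"rz":0,"gripper":-0.3},{"tx":0,"ty":0,"tz":0,"rx":0,"ry":0,"rz":0,"gripper":-0.3}]'

```text
time_s: 17.95
ee_pos: [498.3, -34.8, 148.6]
ee_rot: [180.0, -0.1, -0.1]
force: [0.4, 0.2, 0.5]
gripper_width: 59.4
gripper_force: 0.0
```

```bash
python3 - <<'E'
from h import *
w=grab("wrist"); t=grab("side"); s=env.state(); print(s["time_s"],s["ee_pos"],s["gripper_width"])
a=cv2.resize(w[0][0:260,190:450],(500,500),interpolation=cv2.INTER_CUBIC)
b=cv2.resize(t[0][210:310,260:360],(300,300),interpolation=cv2.INTER_CUBIC)
save("w6.png",np.hstack([a,np.vstack([b,np.zeros((200,300,3),np.uint8)])]))
E
```

```text
18.05 [498.30767806 -34.83646851 148.08420523] 59.49755835406811
```

View pics/w6.png

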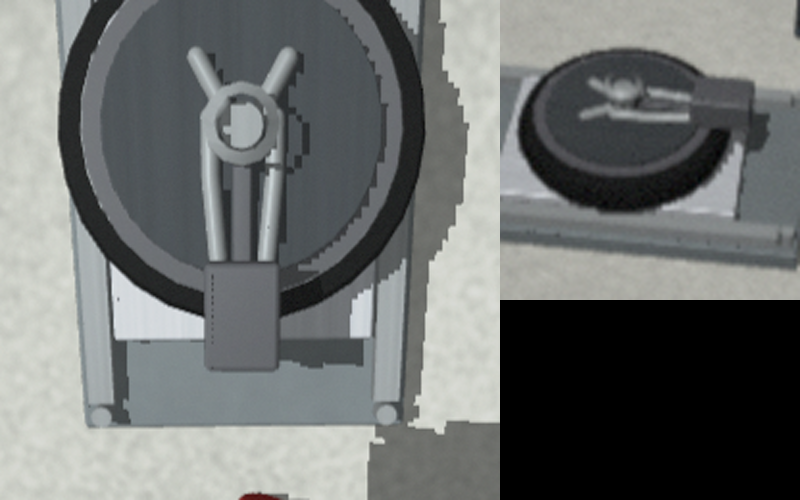

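The clip is seated round the pin, with the head at (240,122) and the legs to either side. It lies flat and has been released; the gripper is clear.

```bash
python3 -c "
from workcell import env
print(env.job_done())"
```

```text
the job is handed in; nothing more can be done
None
```

The clip snapped home on the pin, stayed on through a tug that pulled the nest about 6 mm past rest (estimated from the pull force), and was released with the nest back at rest; the job is handed in, with no verdict shown.

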